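# Seat the crank wheel of the bench winder

### The arm

A 6-joint arm with a two-finger parallel gripper is mounted at the origin on a cart in front of the work surface, level with it; the furniture and walls round the work are solid. World frame = base frame: x ahead of the robot, y to its left, z up, the work surface at z = 0. Lengths are in mm, angles in degrees, forces in N, time in s.
With the tool pointing down it reaches from about 350 to 850 mm from the base axis. Payload 8.1 kg.
Tool frame: the origin (TCP) lies midway between the tips of the shut fingers; the grasp point (between the pads) lies 19 mm behind it (r.pinch_z is the distance from the TCP to the grasp point, in mm); z points along the fingers, y is the line along which they close (so a half turn about z gives the same grasp; the last joint's range is limited). The gripper opens to 85 mm and grips with 20 to 120 N. Pads are 22 mm wide; open, the fingers measure 114 mm over their backs; the gripper's body (76 mm by 85 mm) begins 54 mm behind the grasp point. The pads swing forward as they close: fully open they stand 13 mm farther back than shut.
Start: joints at [-71.872, 7.471, 85.268, -0, 87.261, -4.893], TCP at [234.665, -552.211, 191.792] pointing down, gripper open.
Joint ranges: [-169.43, 169.43], [-51.17, 129.36], [1.28, 143.12], [-76.62, 256.62], [0, 156.53], [-152.29, 152.29]. Speed limits (degrees/s): [136.94, 136.94, 159.86, 180, 180, 180].

### API

Orientations are given as [roll, pitch, yaw] about the fixed x, y, z axes, in that order (R = Rz(yaw) Ry(pitch) Rx(roll)).
In Python, from bench import sensors, optics, job, r gives the robot as it stands.
- The arm moves only by the tool play_rows, never from a script. Its argument "motion" is a list that holds one entry, the list of rows, each a list of 6 numbers: the shift along the tool's x, y, z in cm, then the turn, a rotation vector about the tool's x, y, z in degrees. In form: [[[x, y, z, ax, ay, az], ...]]. A call has 1 to 5 rows; each row is the pose to reach, as a shift and turn from the pose commanded when the call began, along the tool's axes at that moment; what a row does not reach only later rows make up. A row lasts 1/10 s, in which the tool goes at most 50 mm and 8.59 degrees, less where a joint would pass 70% of its speed; a pose out of reach is approached as far as the arm can. A call with a gripper value outside its range is refused whole. "jaw" is the opening, from 0 (shut) to 1 (fully open), set as the call begins (left out, the last holds). The fingers move at their own pace and stop on an object; "squeeze" is the grip in N (left out, the last holds). Time passes only in rows, so rows that repeat a pose let the fingers close. It gives the time, the measured TCP pose, the force, the opening and the grip force at its end, in the units of the state.
- sensors.sense(): the state, without advancing time (a new reading comes with each control period).
- optics.snapshot(name): name is "scene" or "top" or "wrist"; returns a dict with "pixels" (420x560x3 uint8, red, green, blue), "mtx" (3x3 intrinsics, pixels), "R" (3x3) and "t" (3): a world point X has camera coordinates R X + t; the wrist camera has in their place "T_tool_cam" (4x4, takes a point from camera to tool coordinates, whose origin is the TCP and whose axes are the flange's). Camera axes: x right, y down, z forward; pixel columns grow to the right and rows downward; lengths in mm; the calibration is good to about 2 mm. The wrist camera is an equidistant fisheye: a pixel r from the principal point sees the ray r / f radians off the axis. A picture is of the moment at which its call begins: read the wrist's pose just before it. There is no depth.
- job.hand_in(): hands the job in; it is judged then, once.
The state is a dict: "time": time; "joint_pos": joint angles; "qd": joint speeds; "joint_efforts": joint torques, N m; "tool_pos": TCP position; "tcp_rot": TCP orientation; "ft_force": force on the tool from outside, world axes, zero at the start; "wrist_torque": the same for the moment, N m; "finger_gap": finger opening in mm; "grip_force": force on a finger pad.
Only numpy, scipy, OpenCV 4.12 (cv2) and the standard library are available. Lean on these libraries where they do the work, as an engineer would, in place of code of your own. Each camera call takes 0.05 s, during which the arm holds its last target. There are 200 camera calls.

### The job

The crank wheel of the bench winder has only been laid on its spindle and is riding on the ends of the studs. Turn it gently by its crank handle until its holes find the studs and the wheel drops, do not force the crank any further, then press the wheel down until it snaps fully home under the three spring arms. Leave the things around it where they are, and let go at the end.

Things in the scene. Friction and masses are not known exactly. Their poses are not given: they have to be found in the camera images.
- hub: Winder head bolted to the bench: grey base plate 170 x 170 x 10 mm, a round steel drum of radius 52 mm on it, whose flat top (the seat) is 30 mm above the bench, and an upright spindle of radius 10.4 mm ending 76 mm above the bench. Origin on the spindle axis at bench level, z up.
- seat (a point): Middle of the seat on the spindle axis; the wheel's underside must come down to it. Four upright oiled studs of 8 mm diameter stand on the seat 90 degrees apart on a circle of radius 40 mm, hidden under the wheel, with domed ends 24 mm above the seat. No listed pose tells at which angle they stand; it differs every time and must be felt.
- wheel: Loose bare steel-grey crank wheel, 0.28 to 0.46 kg. Origin in the middle of its underside, z up, x towards the crank. Lip 135 mm across, 6 mm thick; body 117 mm across, 14 mm thick; four through holes of 12 mm on a circle of radius 40 mm at 45, 135, 225, 315 degrees. It starts level on the stud ends, its bore on the spindle with 0.6 mm play, 22 to 68 degrees from the next match in either sense.
- crank (a point): Top centre of the crank handle, an upright black post of 16 mm diameter fixed on the wheel 50 mm from its axis, rising from 14 to 66 mm above the wheel's underside (this point is the 66 mm end). Turning takes about 1 to 3 N here. When the holes meet the studs the wheel drops 6 to 9 mm by itself and then the crank is stiff. Fingers pushing on the wheel with over 60 N count as forcing.
- cap (a point): Middle of the flat closed cap (radius 17 mm) on the wheel's boss, 54 mm above the wheel's underside: the place to press. After the drop, about 5 to 12 N down here takes the wheel the last 16 mm, past the arms, until it snaps home.
- clip0 (a joint): Spring arm 0, a steel strip standing at 60 degrees about z from the hub's +x, 64 to 76 mm from the axis, up to 51 mm above the bench; its ramped nose reaches 4 mm over the wheel's lip when that is home. Reads 0 rad upright, about 0.14 when pushed outward by the lip; springs back.
- clip1 (a joint): Spring arm 1, a steel strip standing at 180 degrees about z from the hub's +x, 64 to 76 mm from the axis, up to 51 mm above the bench; its ramped nose reaches 4 mm over the wheel's lip when that is home. Reads 0 rad upright, about 0.14 when pushed outward by the lip; springs back.
- clip2 (a joint): Spring arm 2, a steel strip standing at 300 degrees about z from the hub's +x, 64 to 76 mm from the axis, up to 51 mm above the bench; its ramped nose reaches 4 mm over the wheel's lip when that is home. Reads 0 rad upright, about 0.14 when pushed outward by the lip; springs back.
- battery_pack: Bystander: small blue battery, 35 x 50 x 54 mm, upright. Origin under its middle.
- tape_red: Bystander: flat roll of insulating tape, 56 mm across, 18 mm high. Origin under its middle.
- power_adapter: Bystander: black plug-in adapter, 94 x 50 x 32 mm. Origin under its middle.
- multimeter_b: Bystander: multimeter leaning on its stand, 138 x 80 x 98 mm. Origin under its middle.

How it is judged (in metres and radians):
At the end, for the whole second after the job is handed in: The wheel's underside is within 2.5 mm of the seat, level within 0.04 rad, centred on the spindle within 4 mm and at rest; the battery, tape, adapter and multimeter are within 30 mm of where they stood (z of wheel in the frame of seat between -0.004 and 0.0025 m and horizontal distance between wheel and seat below 0.004 m and angle between wheel's own z axis and vertical below 0.04 rad and linear speed of wheel below 0.01 m/s and distance of each of battery_pack, tape_red, power_adapter, multimeter_b from where it was at the start of the episode below 0.03 m); the robot touches nothing.
It fails at once if the wheel is forced: the fingers push on it with more than 60 N (contact force between the fingers and wheel above 60 N).
It also fails if it takes over 51 s, if anything falls off the work surface, if the arm or the gripper's body presses on something with over 40 N, if the wrist force passes 120 N, or if a joint passes its speed limit or range.

## Working session

There is one attempt and no reset: what is moved stays moved. The work goes in short steps, Python scripts to look and compute and a tool call to move; the robot and the scene stay as the last step left them, time stands still between calls to the robot, and variables do not carry over. Pictures are saved under pics/ and viewed, at most 10 in all, crops included, and the job is handed in when it is done.

Besides the shell and the picture viewer there is one more tool, called after "Call:" as name(argument=value, ...) on one line, values as JSON. play_rows: Moves the arm, as the interface text tells. Its arguments: {"type":"object","properties":{"motion":{"type":"array","items":{"type":"array","items":{"type":"array","items":{"type":"number"}}}},"jaw":{"type":"number"},"squeeze":{"type":"number"}},"required":["motion"]}

```bash
mkdir -p pics; ls; python3 - <<'E'
from bench import sensors, optics, job, r
import cv2,numpy as np
for n in ("scene","top"):
    s=optics.snapshot(n); cv2.imwrite(f"pics/{n}0.png",s["pixels"][:,:,::-1]); np.savez(f"{n}0.npz",**s); print(n,s["mtx"],s["R"],s["t"])
print(sensors.sense())
E
```

```text
pics
scene [[514.16273413   0.         281.20998156]
 [  0.         514.16273413 209.37353061]
 [  0.           0.           1.        ]] [[ 0.83330041 -0.552341    0.02301848]
 [-0.21772146 -0.36617346 -0.90471783]
 [ 0.50814151  0.74889012 -0.42538899]] [-625.74294736  115.10653717 1107.02261915]
top [[478.18915632   0.         273.54120516]
 [  0.         478.18915632 223.70251382]
 [  0.           0.           1.        ]] [[-0.02200183 -0.99952085 -0.02177146]
 [-0.98331651  0.02556799 -0.18009696]
 [ 0.18056732  0.01744578 -0.98340789]] [-218.0927823   613.20544348 1090.19387291]
{'time': 0.1, 'joint_pos': array([-7.18741777e+01,  7.51053749e+00,  8.53259477e+01,  3.23227625e-04,
        8.72619887e+01, -4.89236675e+00]), 'qd': array([-0.00962581, -0.0433122 , -0.14283977,  0.1139351 ,  0.06836937,
        0.06335508]), 'joint_efforts': array([ 1.15459112e-03, -5.70948958e+01, -5.01944876e+01, -5.32289766e-05,
        8.04552867e-03, -4.31722515e-05]), 'tool_pos': array([ 234.46042567, -551.65720543,  190.82406556]), 'tcp_rot': array([-1.79901912e+02, -8.71991221e-03,  2.30181659e+01]), 'ft_force': array([0.74680742, 0.02507637, 0.12507347]), 'wrist_torque': array([0.01148364, 0.01001697, 0.00420245]), 'grip_force': 0.0, 'finger_gap': 85.70309392748747}
```

View pics/scene0.png

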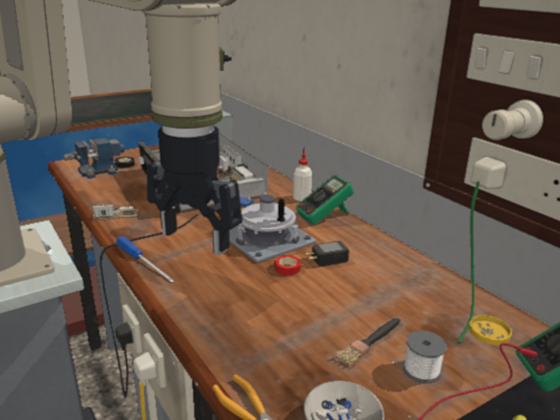

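View pics/top0.png

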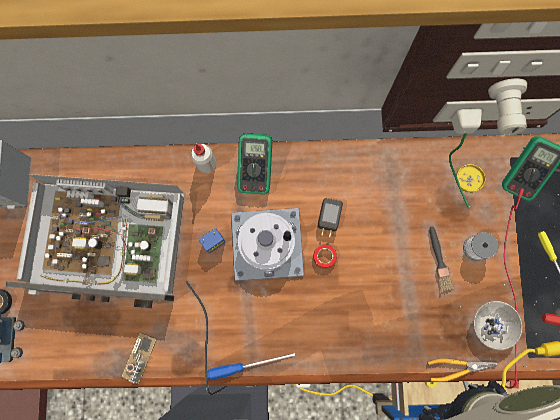

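The top view shows the hub around pixel (267,240), the cap at its centre, and the black crank near (288,236). The tape (325,257), adapter (330,213), battery (211,240) and multimeter (254,163) surround it. The hub is measured next.

```bash
cat > h.py <<'E'
import numpy as np,cv2
def cast(s,u,v,z):
    d=s["R"].T@np.linalg.inv(s["mtx"])@np.array([u,v,1.]); c=-s["R"].T@s["t"]
    return c+d*(z-c[2])/d[2]
def proj(s,X):
    p=s["mtx"]@(s["R"]@np.asarray(X,float)+s["t"]); return p[:2]/p[2]
E
python3 - <<'E'
from h import *
s=dict(np.load("top0.npz")); im=s["pixels"][:,:,::-1].copy()
c=im[200:285,225:310]; cv2.imwrite("pics/c.png",cv2.resize(c,None,fx=7,fy=7,interpolation=cv2.INTER_CUBIC))
g=cv2.cvtColor(c,cv2.COLOR_BGR2GRAY)
n,l,st,ce=cv2.connectedComponentsWithStats((g<60).astype(np.uint8))
for i in range(1,n):
    if st[i,4]>15: print(st[i],ce[i]+[225,200])
for z in (10,54,108,120): print(z,cast(s,266,239,z),cast(s,288,236,z))
E
```

```text
[58 32  8  9 57] [286.70175439 235.96491228]
10 [ 577.83108852 -212.50104516   10.        ] [ 583.94485919 -266.99998928   10.        ]
54 [ 571.18064338 -214.01512916   54.        ] [ 577.06406004 -266.46066782   54.        ]
108 [ 563.01873342 -215.87332315  108.        ] [ 568.6194429 -265.7987733  108.       ]
120 [ 561.20497565 -216.28625515  120.        ] [ 566.74286131 -265.65168563  120.        ]
```

View pics/c.png

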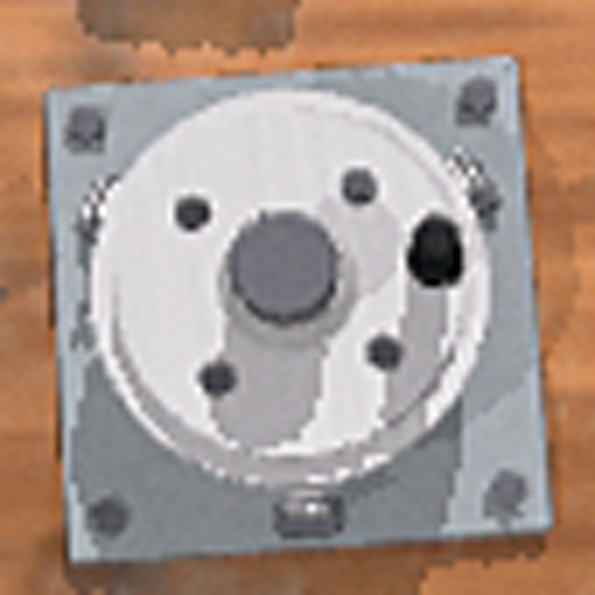

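The crop shows the cap at (265.6,237.9), the crank top near (287,234.8), four holes, and clip1 on the robot side. I'll cast these points and check them against the scene view.

```bash
python3 - <<'E'
from h import *
s=dict(np.load("top0.npz")); q=dict(np.load("scene0.npz"))
cap=cast(s,265.6,237.9,108); cr=cast(s,287.1,234.7,120)
hs=[cast(s,225+u/7,200+v/7,68) for u,v in((192,213),(358,187),(218,378),(384,352))]
hc=np.mean(hs,0); print("cap",cap,"crank",cr,"holes mean",hc)
d=cr-cap; print(np.hypot(*d[:2]),np.degrees(np.arctan2(d[1],d[0])), [round(np.degrees(np.arctan2(*(h-hc)[[1,0]])),1) for h in hs])
print(proj(q,cap),proj(q,cr))
im=q["pixels"][170:260,220:330,::-1].copy()
cv2.imwrite("pics/d.png",cv2.resize(im,None,fx=6,fy=6,interpolation=cv2.INTER_CUBIC))
E
```

```text
cap [ 565.55766097 -215.01592871  108.        ] crank [ 569.73759931 -263.71930581  120.        ] holes mean [ 565.96772365 -214.75745487   68.        ]
48.88241836875044 -85.0946442714969 [np.float64(52.6), np.float64(-37.3), np.float64(142.9), np.float64(-127.6)]
[266.8276833 197.6808192] [280.06556615 199.99635716]
```

View pics/d.png

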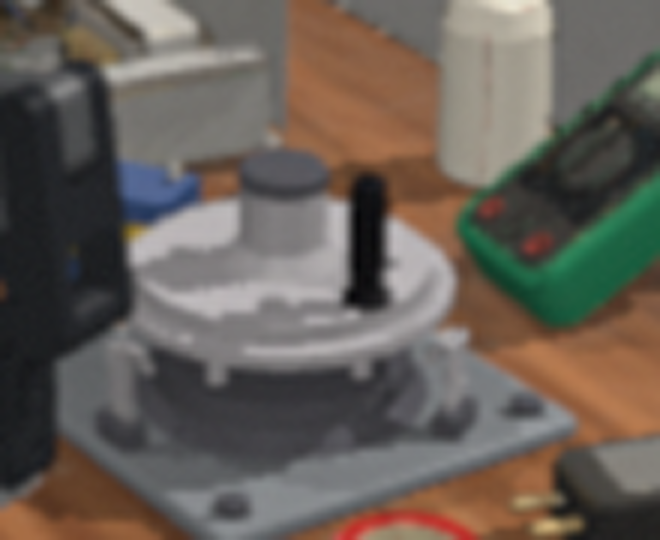

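Scene view: cap at about (267.3,198.7) and crank top at about (281.7,199.7). Both are within 2 px of the prediction, so the hub estimate holds. Next is the first move.

```bash
cat >> h.py <<'E'
from scipy.spatial.transform import Rotation as Ro
def move(st,goal,rpy):
    R0=Ro.from_euler("xyz",st["tcp_rot"],degrees=True); R1=Ro.from_euler("xyz",rpy,degrees=True)
    return np.round(R0.inv().apply(np.asarray(goal)-st["tool_pos"])/10,2),np.round((R0.inv()*R1).as_rotvec(degrees=True),1)
E
python3 - <<'E'
from h import *
from bench import sensors
s=sensors.sense(); print(move(s,[571,-264.3,155],[180,0,97]))
q=dict(np.load("scene0.npz"))
for u,v in((215,375),(362,370)):
  for z in(46,50):
    p=cast(q,220+u/6,170+v/6,z)-[565.7,-214.9,0]; print(z,np.hypot(*p[:2]),np.degrees(np.arctan2(p[1],p[0])))
E
```

```text
(array([ 42.21, -13.28,   3.61]), array([ -0.1,  -0.1, -74. ]))
46 60.36642680272837 -145.75641808392808
50 67.33692310251627 -143.05492963310127
46 59.18327508902412 -90.1109170646928
50 65.64875468425986 -93.83903878334324
```

Call:
play_rows(motion=[[[42.2, -13.3, 2.0, 0, 0, -74], [42.2, -13.3, 2.0, 0, 0, -74], [42.2, -13.3, 2.0, 0, 0, -74], [42.2, -13.3, 2.0, 0, 0, -74], [42.2, -13.3, 2.0, 0, 0, -74]]], jaw=0.5)

```text
time: 0.6
tool_pos: [425.5, -388.3, 180.0]
tcp_rot: [-180.0, -0.0, 66.3]
ft_force: [0.5, 0.2, 0.1]
finger_gap: 42.7
grip_force: 0.0
```

```bash
python3 - <<'E'
from h import *
from bench import sensors
s=sensors.sense(); print(s["time"],s["tool_pos"],s["tcp_rot"],move(s,[571,-264.3,155],[180,0,97]))
E
```

```text
0.6 [ 425.529306   -388.27942569  180.01138086] [-1.79969574e+02 -1.39127995e-02  6.63282456e+01] (array([17.19,  8.35,  2.5 ]), array([ -0. ,  -0. , -30.7]))
```

Call:
play_rows(motion=[[[17.2, 8.3, 2.0, 0, 0, -30], [17.2, 8.3, 2.0, 0, 0, -30], [17.2, 8.3, 2.0, 0, 0, -30], [17.2, 8.3, 2.0, 0, 0, -30], [17.2, 8.3, 2.0, 0, 0, -30]]])

```text
time: 1.1
tool_pos: [573.0, -261.8, 158.8]
tcp_rot: [-180.0, -0.2, 96.4]
ft_force: [-0.8, 0.4, -0.1]
finger_gap: 42.8
grip_force: 0.0
```

```bash
python3 - <<'E'
from h import *
from bench import sensors,optics
s=sensors.sense(); print(s["time"],s["tool_pos"],s["tcp_rot"],s["ft_force"],move(s,[571,-264.3,155],[180,0,97]))
w=optics.snapshot("wrist"); np.savez("w0.npz",**w,pos=s["tool_pos"],rot=s["tcp_rot"]); cv2.imwrite("pics/w0.png",w["pixels"][:,:,::-1]); print({k:v for k,v in w.items() if k!="pixels"})
E
```

```text
1.1 [ 572.98664314 -261.77000984  158.75720192] [-1.79966466e+02 -1.53137987e-01  9.64427173e+01] [-0.83915915  0.43975947 -0.06669219] (array([-0.23, -0.23,  0.38]), array([-0. , -0.2, -0.6]))
{'mtx': array([[325.1922621 ,   0.        , 279.93283748],
       [  0.        , 325.1922621 , 217.53557072],
       [  0.        ,   0.        ,   1.        ]]), 'T_tool_cam': array([[-1.07561743e-03, -9.55937692e-01, -2.93567660e-01,
         7.58604670e+01],
       [ 9.99999362e-01, -9.27168273e-04, -6.44831400e-04,
        -5.80603194e-02],
       [ 3.44232020e-04, -2.93568167e-01,  9.55938080e-01,
        -1.82223166e+02],
       [ 0.00000000e+00,  0.00000000e+00,  0.00000000e+00,
         1.00000000e+00]])}
```

View pics/w0.png

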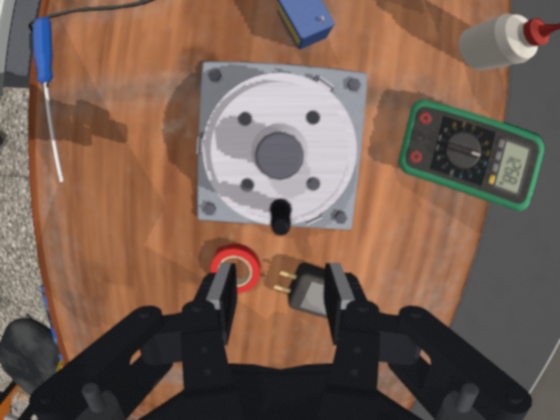

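The wrist view shows the cap at (280,155), the crank from base (281,208) to top (281,226), and the holes. The fingers straddle the crank's column.

```bash
cat >> h.py <<'E'
def wcast(w,u,v,z):
    K=w["mtx"]; dx,dy=(u-K[0,2])/K[0,0],(v-K[1,2])/K[1,1]; th=np.hypot(dx,dy)
    d=np.array([np.sin(th)*dx/th,np.sin(th)*dy/th,np.cos(th)])
    R=Ro.from_euler("xyz",w["rot"],degrees=True).as_matrix(); T=w["T_tool_cam"]
    o=w["pos"]+R@T[:3,3]; d=R@T[:3,:3]@d; return o+d*(z-o[2])/d[2]
E
python3 - <<'E'
from h import *
w=dict(np.load("w0.npz"))
cap=wcast(w,279.5,155,108); cr=wcast(w,281,226,120)
im=w["pixels"]; g=im.max(2).astype(int)[190:245,265:300]; ys,xs=np.where(g<45); print(xs.mean()+265,ys.min()+190,ys.max()+190)
H=[wcast(w,*p,68) for p in((245,118),(313,117),(247,184),(313,183))]; hc=np.mean(H,0)
print(cap,cr,hc); d=cr-hc; print(np.hypot(*d[:2]),np.degrees(np.arctan2(d[1],d[0])),[np.degrees(np.arctan2(*(h-hc)[[1,0]])).round(1) for h in H])
E
```

```text
279.9712643678161 200 233
[ 566.73149337 -210.87556803  108.        ] [ 573.31492513 -259.96929548  120.        ] [ 566.67578249 -211.25590956   68.        ]
49.16372832747252 -82.23898150587519 [np.float64(142.3), np.float64(52.1), np.float64(-127.9), np.float64(-37.6)]
```

```bash
cat > look.py <<'E'
from h import *
from bench import sensors,optics
s=sensors.sense(); w=optics.snapshot("wrist"); w.update(pos=s["tool_pos"],rot=s["tcp_rot"]); np.savez("w1.npz",**w)
print(s["time"],s["tool_pos"],s["tcp_rot"],s["ft_force"])
g=w["pixels"].max(2)
c=g[185:250,255:305]; ys,xs=np.where(c<45); print("post",xs.mean()+255,ys.min()+185,ys.max()+185)
m=((g>60)&(g<125)).astype(np.uint8)[125:190,245:315]
n,l,st,ce=cv2.connectedComponentsWithStats(m); i=1+st[1:,4].argmax(); print("cap",st[i],ce[i]+[245,125])
print(wcast(w,*(ce[i]+[245,125]),108),wcast(w,xs.mean()+255,ys.max()+185-8,120))
E
python3 look.py
```

```text
1.15 [ 571.34938513 -263.96915513  159.08981906] [-1.79908874e+02 -8.36919731e-02  9.62375075e+01] [-0.20358142  0.05042424 -0.4313679 ]
post 282.7046332046332 197 230
cap [  11    3   49   48 1805] [280.71135734 151.93407202]
[ 565.85454711 -210.84524028  108.        ] [ 572.54331512 -259.20188389  120.        ]
```

Call:
play_rows(motion=[[[0.2, 0.1, 4.0, 0, 0, -1.4], [0.2, 0.1, 7.7, 0, 0, -1.4], [0.2, 0.1, 7.7, 0, 0, -1.4], [0.2, 0.1, 7.7, 0, 0, -1.4]]], jaw=0.5, squeeze=20)

```text
time: 1.6
tool_pos: [569.8, -265.2, 83.4]
tcp_rot: [-179.9, -0.1, 97.3]
ft_force: [0.6, 0.2, 0.9]
finger_gap: 42.7
grip_force: 0.0
```

```bash
python3 - <<'E'
from h import *
from bench import sensors,optics
s=sensors.sense(); print(s["time"],s["tool_pos"],s["tcp_rot"],s["ft_force"])
w=optics.snapshot("wrist"); cv2.imwrite("pics/w2.png",cv2.resize(w["pixels"][100:400,150:410,::-1],None,fx=2,fy=2))
E
```

```text
1.6 [ 569.75344909 -265.22309888   83.44865088] [-1.79899089e+02 -5.79235578e-02  9.72767015e+01] [0.6191611  0.17564378 0.88042282]
```

View pics/w2.png

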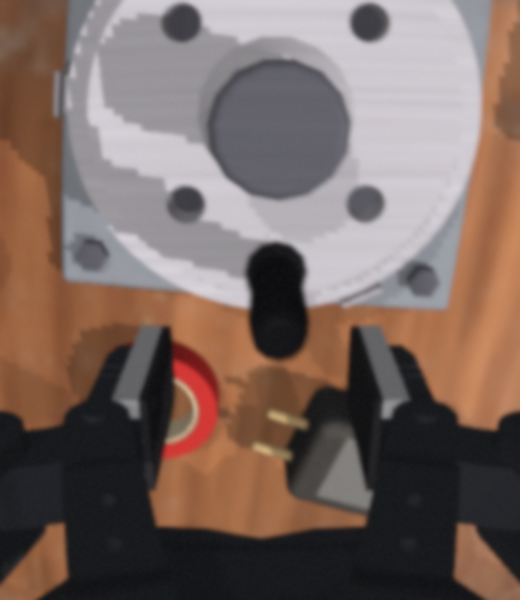

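The crop shows the post between the two pads in the closing direction, with its top near full-image (289,264). I'll check its radial offset numerically.

```bash
python3 - <<'E'
from h import *
w=dict(np.load("w1.npz")); w["pos"]=np.array([569.75,-265.22,83.45]); w["rot"]=np.array([-179.9,-.06,97.28])
R=Ro.from_euler("xyz",w["rot"],degrees=True)
for n,p,z in(("post",(289,264),120),("cap",(290,164),108)):
    X=wcast(w,*p,z); print(n,X,R.inv().apply(X-w["pos"]))
E
```

```text
post [ 573.17229018 -257.64429465  120.        ] [  7.11923976   4.29089778 -36.55010948]
cap [ 567.59123337 -210.36832096  108.        ] [ 54.70873927   4.76659564 -24.50107917]
```

Call:
play_rows(motion=[[[0.4, 0.35, 0, 0, 0, 0], [0.4, 0.35, 0, 0, 0, 0]]])

```text
time: 1.85
tool_pos: [575.8, -260.6, 86.2]
tcp_rot: [179.8, 0.1, 97.4]
ft_force: [-0.2, 0.1, 0.6]
finger_gap: 42.7
grip_force: 0.0
```

Call:
play_rows(motion=[[[0, 0, 0, 0, 0, 0], [0, 0, 0, 0, 0, 0], [0, 0, 0, 0, 0, 0]]], jaw=0.25)

```text
time: 2.15
tool_pos: [574.2, -260.1, 83.8]
tcp_rot: [180.0, 0.0, 97.4]
ft_force: [-0.0, -0.1, 0.3]
finger_gap: 21.1
grip_force: 0.0
```

Call:
play_rows(motion=[[[0.01, -0.26, 0, 0, 0, 3], [0.03, -0.51, 0, 0, 0, 6], [0.06, -0.77, 0, 0, 0, 9], [0.11, -1.02, 0, 0, 0, 12], [0.17, -1.27, 0, 0, 0, 15]]])

```text
time: 2.65
tool_pos: [561.1, -260.0, 83.4]
tcp_rot: [-180.0, -0.0, 82.3]
ft_force: [0.4, -0.3, -0.8]
finger_gap: 21.3
grip_force: 0.0
```

```bash
sed -i 's/c=g\[.*//' look.py; sed -i '/^m=/,$d' look.py; cat >> look.py <<'E'
import sys; c=w["pixels"][100:400,150:410,::-1]; cv2.imwrite("pics/w_%s.png"%sys.argv[1],cv2.resize(c,None,fx=2,fy=2))
E
python3 look.py 3
```

```text
2.65 [ 561.09049434 -260.01863606   83.41515652] [-1.79988959e+02 -3.37989138e-03  8.22717589e+01] [ 0.35648004 -0.32229999 -0.81407899]
```

View pics/w_3.png

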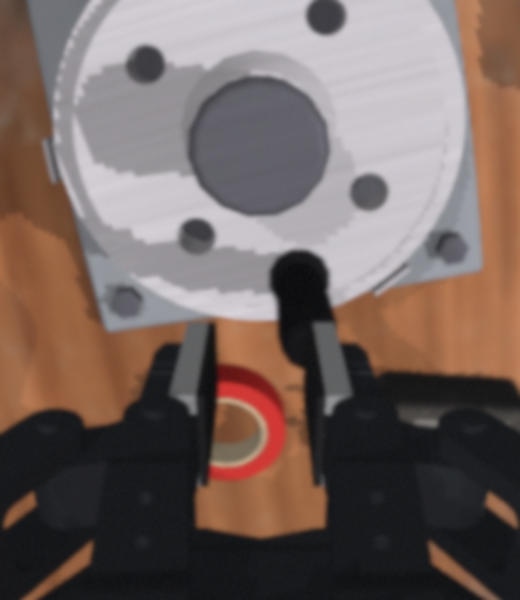

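The crop shows the post against the right pad, but the holes turned with the tool picture (about 15°), so the wheel itself has not turned. I'll check the geometry.

```bash
python3 - <<'E'
from h import *
w=dict(np.load("w1.npz")); R=Ro.from_euler("xyz",w["rot"],degrees=True); print(w["pos"])
for n,p in(("light tip L",(307.5,261)),("light top",(315,300)),("post top",(300,274)),("post base",(300,238))):
  for z in(70,83,93,108,120,130):
    X=wcast(w,*p,z); print(n,z,R.inv().apply(X-w["pos"]).round(1))
a=w["pixels"]; print(a[225:300:3,300].tolist()); print(a[270,270:330:2].tolist())
E
```

```text
[ 561.09049434 -260.01863606   83.41515652]
light tip L 70 [-14.4  17.8  13.4]
light tip L 83 [-8.4 16.6  0.4]
light tip L 93 [-3.8 15.7 -9.6]
light tip L 108 [  3.1  14.3 -24.6]
light tip L 120 [  8.7  13.2 -36.6]
light tip L 130 [ 13.3  12.2 -46.6]
light top 70 [-44.9  24.1  13.4]
light top 83 [-36.8  22.5   0.4]
light top 93 [-30.7  21.2  -9.6]
light top 108 [-21.4  19.4 -24.6]
light top 120 [-14.   17.9 -36.6]
light top 130 [ -7.8  16.6 -46.6]
post top 70 [-24.   13.   13.4]
post top 83 [-17.4  12.1   0.4]
post top 93 [-12.3  11.5  -9.6]
post top 108 [ -4.6  10.4 -24.6]
post top 120 [  1.5   9.6 -36.6]
post top 130 [  6.6   8.9 -46.6]
post base 70 [ 1.9 12.5 13.4]
post base 83 [ 6.8 11.6  0.4]
post base 93 [10.6 11.  -9.6]
post base 108 [ 16.3  10.  -24.6]
post base 120 [ 20.8   9.2 -36.6]
post base 130 [ 24.6   8.5 -46.6]
[[92, 89, 93], [26, 25, 29], [21, 20, 23], [14, 13, 16], [15, 15, 16], [15, 13, 15], [13, 12, 15], [15, 14, 17], [14, 14, 17], [16, 16, 17], [17, 16, 18], [17, 16, 19], [17, 16, 20], [22, 21, 24], [25, 26, 28], [23, 23, 25], [21, 20, 24], [22, 22, 24], [20, 19, 24], [42, 31, 28], [153, 105, 74], [161, 111, 79], [151, 103, 72], [121, 81, 56], [150, 99, 66]]
[[182, 120, 80], [179, 117, 78], [175, 115, 77], [174, 113, 75], [170, 111, 73], [168, 110, 72], [166, 110, 73], [165, 109, 73], [165, 107, 71], [142, 92, 62], [69, 45, 33], [20, 18, 19], [19, 20, 22], [24, 22, 25], [23, 22, 25], [23, 23, 25], [20, 20, 22], [19, 19, 22], [28, 27, 28], [77, 78, 79], [97, 97, 98], [98, 98, 99], [97, 97, 98], [96, 97, 98], [104, 97, 93], [124, 86, 66], [131, 86, 58], [139, 91, 62], [141, 93, 63], [144, 94, 65]]
```

```bash
python3 - <<'E'
from h import *
from bench import optics
q=optics.snapshot("scene"); t=optics.snapshot("top"); a=q["pixels"][140:250,200:340,::-1]; b=t["pixels"][190:290,215:325,::-1]
a=cv2.resize(a,(490,385),interpolation=cv2.INTER_CUBIC); b=cv2.resize(b,(300,385*1),interpolation=cv2.INTER_CUBIC)
cv2.imwrite("pics/both.png",np.hstack([a,b]))
E
```

```text
(no output)
```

View pics/both.png

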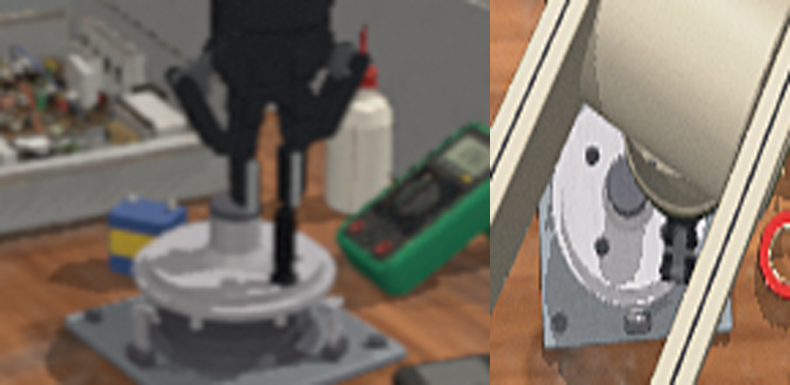

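The scene view shows the fingertips (around crop rows 205) at the top of the post, not around it. They stand about 35–40 mm higher than the TCP reading implies. I'll check what `r` says.

```bash
python3 - <<'E'
from h import *
from bench import r,sensors
print([ (k,getattr(r,k)) for k in dir(r) if k[0]!="_" and not callable(getattr(r,k))])
s=sensors.sense(); print(s["time"],s["tool_pos"],s["finger_gap"])
q=dict(np.load("scene0.npz"))
for z in(83,93,108,120,130): print(z,proj(q,[561,-260,z]),proj(q,[561,-245,z]))
E
```

```text
[('pinch_z', 18.700000000000003)]
2.8 [ 561.17865278 -260.03936773   83.49678848] 21.477445405705343
83 [275.57213727 215.16008013] [271.99543149 212.69772425]
93 [275.65364381 211.16367568] [272.06314008 208.73076114]
108 [275.77703282 205.11370251] [272.16563195 202.72588887]
120 [275.87673306 200.22523054] [272.248439  197.8743262]
130 [275.9604974  196.11812245] [272.31800481 193.79855059]
```

The pictures agree that the tips sit at z≈121 while the TCP reads 83. I'll go back, centre over the post, open a little, then go down about 35 mm while watching the force.

Call:
play_rows(motion=[[[0.05, 0.5, 0, 0, 0, -6], [0.17, 1.27, 0, 0, 0, -15], [0.17, 1.27, 0, 0, 0, -15], [0.17, 1.27, 0, 0, 0, -15]]], jaw=0.4)

```text
time: 3.2
tool_pos: [574.0, -260.0, 83.4]
tcp_rot: [-180.0, -0.0, 97.2]
ft_force: [-0.1, 0.3, 0.6]
finger_gap: 34.0
grip_force: 0.0
```

Call:
play_rows(motion=[[[0, 0, 0.5, 0, 0, 0], [0, 0, 1.0, 0, 0, 0], [0, 0, 1.5, 0, 0, 0], [0, 0, 2.0, 0, 0, 0], [0, 0, 2.0, 0, 0, 0]]])

```text
time: 3.7
tool_pos: [573.2, -259.6, 62.1]
tcp_rot: [-179.9, -0.1, 97.4]
ft_force: [0.2, 1.0, 0.3]
finger_gap: 34.0
grip_force: 0.0
```

Call:
play_rows(motion=[[[0, 0, 0.5, 0, 0, 0], [0, 0, 1.0, 0, 0, 0], [0, 0, 1.5, 0, 0, 0], [0, 0, 1.5, 0, 0, 0]]])

```text
time: 4.1
tool_pos: [573.4, -259.7, 47.2]
tcp_rot: [-179.9, -0.1, 97.4]
ft_force: [-0.1, -0.4, -0.8]
finger_gap: 34.2
grip_force: 0.0
```

Call:
play_rows(motion=[[[0, 0, 0, 0, 0, 0], [0, 0, 0, 0, 0, 0], [0, 0, 0, 0, 0, 0]]], jaw=0.25)

```text
time: 4.4
tool_pos: [574.3, -260.2, 48.9]
tcp_rot: [180.0, 0.0, 97.4]
ft_force: [-0.3, 0.7, 0.2]
finger_gap: 21.0
grip_force: 0.0
```

```bash
python3 look.py 4; python3 - <<'E'
from h import *
from bench import optics
q=optics.snapshot("scene"); a=q["pixels"][140:250,200:340,::-1]; b=cv2.imread("pics/w_4.png")
cv2.imwrite("pics/both2.png",np.hstack([cv2.resize(a,(490,385),interpolation=cv2.INTER_CUBIC),cv2.resize(b,(300,385))]))
E
```

```text
4.4 [ 574.3320191  -260.18574588   48.8949271 ] [1.79972106e+02 2.28470272e-02 9.73953751e+01] [-0.31422442  0.65017619  0.22338728]
```

View pics/both2.png

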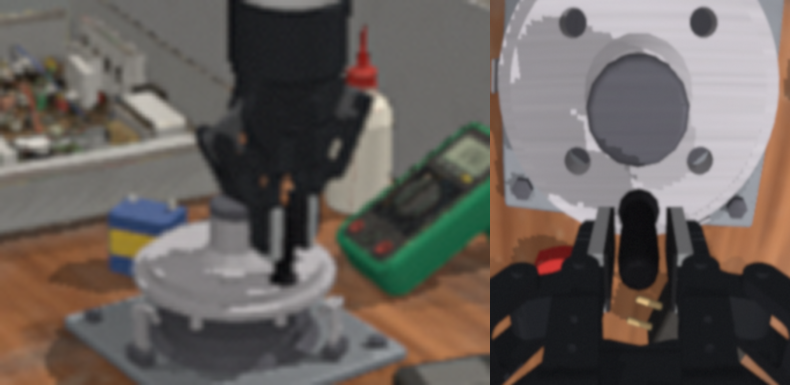

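Now the post stands centred between the pads in both views, so the fork is in place. I turn clockwise.

Call:
play_rows(motion=[[[0.01, -0.26, 0, 0, 0, 3], [0.03, -0.52, 0, 0, 0, 6], [0.06, -0.77, 0, 0, 0, 9], [0.11, -1.03, 0, 0, 0, 12], [0.17, -1.28, 0, 0, 0, 15]]])

```text
time: 5.0
tool_pos: [561.4, -260.1, 48.8]
tcp_rot: [180.0, 0.0, 82.3]
ft_force: [0.6, -0.3, 0.0]
finger_gap: 21.3
grip_force: 0.4
```

Call:
play_rows(motion=[[[0.01, -0.13, 0, 0, 0, 1.5], [0.01, -0.26, 0, 0, 0, 3], [0.01, -0.35, 0, 0, 0, 4], [0.01, -0.35, 0, 0, 0, 4]]])

```text
time: 5.4
tool_pos: [557.7, -259.5, 48.6]
tcp_rot: [180.0, 0.0, 78.4]
ft_force: [-0.3, -1.1, -0.5]
finger_gap: 21.0
grip_force: 0.1
```

```bash
cat > chk.py <<'E'
from h import *
from bench import sensors,optics
s=sensors.sense(); w=optics.snapshot("wrist"); w.update(pos=s["tool_pos"],rot=s["tcp_rot"])
g=w["pixels"].max(2)[20:250,180:380]; t=((g>55)&(g<125)).astype(np.uint8)
m=cv2.morphologyEx(((g>65)&(g<115)).astype(np.uint8),cv2.MORPH_OPEN,np.ones((9,9)))
n,l,st,ce=cv2.connectedComponentsWithStats(m)
for i in range(1,n):
    if st[i,4]>900 and abs(st[i,2]-st[i,3])<15: print("cap?",st[i],(ce[i]+[180,20]).round(1))
d=(g<55).astype(np.uint8); n,l,st,ce=cv2.connectedComponentsWithStats(d)
for i in range(1,n):
    if 60<st[i,4]<4000: print("dark",st[i]+[180,20,0,0,0],(ce[i]+[180,20]).round(1))
print(s["time"],s["ft_force"].round(1),s["finger_gap"].round(1))
E
python3 chk.py
```

```text
cap? [  53  122   88   88 6028] [276.6 185.7]Traceback (most recent call last):
  File "chk.py", line 12, in <module>
    print(s["time"],s["ft_force"].round(1),s["finger_gap"].round(1))
                                           ^^^^^^^^^^^^^^^^^^^^^
AttributeError: 'float' object has no attribute 'round'
```

Call:
play_rows(motion=[[[0.01, -0.1, 0, 0, 0, 1.2], [0.01, -0.2, 0, 0, 0, 2.4], [0.01, -0.3, 0, 0, 0, 3.5], [0.01, -0.35, 0, 0, 0, 4]]])

```text
time: 5.85
tool_pos: [554.2, -258.6, 48.5]
tcp_rot: [180.0, 0.0, 74.3]
ft_force: [1.4, -0.3, 0.9]
finger_gap: 21.4
grip_force: 0.4
```

Call:
play_rows(motion=[[[0.01, -0.1, 0, 0, 0, 1.2], [0.01, -0.2, 0, 0, 0, 2.4], [0.01, -0.26, 0, 0, 0, 3], [0.01, -0.26, 0, 0, 0, 3]]])

```text
time: 6.25
tool_pos: [551.6, -257.8, 48.5]
tcp_rot: [-180.0, -0.0, 71.4]
ft_force: [0.1, -0.3, 0.4]
finger_gap: 21.4
grip_force: 0.2
```

```bash
sed -i 's/s\["finger_gap"\].round(1)/s["finger_gap"]/' chk.py; python3 chk.py
```

```text
cap? [  54  122   88   88 5915] [276.7 186.2]
6.25 [ 0.1 -0.3  0.4] 21.438020728334227
```

Call:
play_rows(motion=[[[0.01, -0.09, 0, 0, 0, 1], [0.01, -0.17, 0, 0, 0, 2], [0.01, -0.26, 0, 0, 0, 3], [0.01, -0.26, 0, 0, 0, 3]]])

```text
time: 6.7
tool_pos: [549.1, -256.7, 48.3]
tcp_rot: [-180.0, -0.0, 68.3]
ft_force: [0.2, -0.2, -0.1]
finger_gap: 21.1
grip_force: 0.0
```

Call:
play_rows(motion=[[[0.01, -0.09, 0, 0, 0, 1], [0.01, -0.17, 0, 0, 0, 2], [0.01, -0.26, 0, 0, 0, 3], [0.01, -0.26, 0, 0, 0, 3]]])

```text
time: 7.1
tool_pos: [546.9, -255.8, 48.5]
tcp_rot: [-180.0, -0.0, 65.3]
ft_force: [-0.4, -0.2, -0.1]
finger_gap: 21.3
grip_force: 0.0
```

```bash
python3 chk.py
```

```text
cap? [  60  122   82   81 5200] [279.6 182.6]
dark [268 243  27   7 133] [280.7 246.6]
7.1 [-0.4 -0.2 -0.1] 21.34837053928786
```

The cap's apparent diameter fell from 88 to 82 px, about 9 mm farther away, and the crank force is zero. The wheel has dropped, so I stop turning, open and rise.

Call:
play_rows(motion=[[[0, 0.05, 0, 0, 0, 0], [0, 0.05, -1, 0, 0, 0], [0, 0.05, -4, 0, 0, 0], [0, 0.05, -7.5, 0, 0, 0], [0, 0.05, -7.5, 0, 0, 0]]], jaw=0.4)

```text
time: 7.65
tool_pos: [551.1, -258.1, 130.9]
tcp_rot: [179.4, 0.1, 65.4]
ft_force: [1.2, -0.5, 0.7]
finger_gap: 34.1
grip_force: 0.0
```

Call:
play_rows(motion=[[[0, 0, 0, 0, 0, 0], [0, 0, 0, 0, 0, 0], [0, 0, 0, 0, 0, 0], [0, 0, 0, 0, 0, 0]]], jaw=0)

```text
time: 8.05
tool_pos: [546.7, -255.7, 122.2]
tcp_rot: [-179.9, -0.0, 65.4]
ft_force: [-0.1, 0.1, 0.6]
finger_gap: -0.1
grip_force: 0.0
```

```bash
cat >> chk.py <<'E'
for i in [k for k in range(1,2)]:
    n,l,st,ce=cv2.connectedComponentsWithStats(m); j=max((k for k in range(1,n) if abs(st[k,2]-st[k,3])<15),key=lambda k:st[k,4])
    X=wcast(w,*(ce[j]+[180,20]),99); print(w["pos"],w["rot"],"cap world",X,"tool",Ro.from_euler("xyz",w["rot"],degrees=True).inv().apply(X-w["pos"]))
cv2.imwrite("pics/last.png",np.hstack([w["pixels"][:,140:420],optics.snapshot("scene")["pixels"][:,140:420]])[:,:,::-1])
E
python3 chk.py
```

```text
cap? [  74  116   53   52 2204] [279.9 161.8]
dark [270 209  22  41 765] [280.7 228.9]
8.05 [-0.1  0.1  0.6] -0.06752443787090645
[ 546.66643204 -255.65504658  122.15064025] [-1.79867653e+02 -1.11190420e-02  6.53929134e+01] cap world [ 566.61012996 -210.31112673   99.        ] tool [49.5259218  -0.6948989  23.16191881]
```

Call:
play_rows(motion=[[[4.85, 0, 0, 0, 0, 0], [4.85, 0, 0, 0, 0, 0], [4.85, 0, 1.0, 0, 0, 0], [4.85, 0, 1.5, 0, 0, 0], [4.85, 0, 1.5, 0, 0, 0]]])

```text
time: 8.65
tool_pos: [566.2, -212.2, 106.5]
tcp_rot: [-179.8, 0.0, 65.3]
ft_force: [1.5, 0.3, -1.0]
finger_gap: -0.1
grip_force: 0.0
```

```bash
python3 chk.py
```

```text
cap? [  75  191   53   39 1611] [280.  233.4]
8.65 [ 1.5  0.3 -1. ] -0.09264723269317104
[ 566.18284444 -212.22290222  106.48984311] [-1.79824309e+02  1.37321146e-02  6.53478688e+01] cap world [ 568.52373228 -205.45540979   99.        ] tool [ 7.12888039 -0.6722775   7.49023142]
```

View pics/last.png

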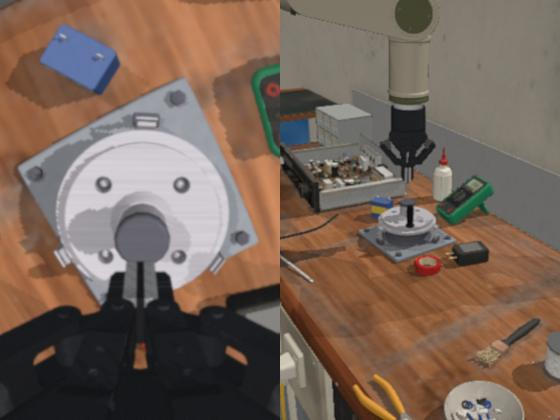

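The wrist half shows the shut fingers in line with the cap (cap near (140,237) in the half-image), with all four holes and the clips visible. The scene half shows the tips still well above the cap. Now I go down.

Call:
play_rows(motion=[[[0, 0, 1.0, 0, 0, 0], [0, 0, 2.0, 0, 0, 0], [0, 0, 2.8, 0, 0, 0], [0, 0, 3.2, 0, 0, 0], [0, 0, 3.2, 0, 0, 0]]])

```text
time: 9.25
tool_pos: [566.9, -211.6, 75.1]
tcp_rot: [-179.9, -0.0, 65.4]
ft_force: [0.7, -0.5, 1.3]
finger_gap: -0.3
grip_force: 0.0
```

Call:
play_rows(motion=[[[0, 0, 0.2, 0, 0, 0], [0, 0, 0.4, 0, 0, 0], [0, 0, 0.6, 0, 0, 0], [0, 0, 0.8, 0, 0, 0], [0, 0, 0.8, 0, 0, 0]]])

```text
time: 9.75
tool_pos: [567.5, -211.9, 68.2]
tcp_rot: [-180.0, -0.0, 65.4]
ft_force: [0.0, 0.2, -0.4]
finger_gap: 0.0
grip_force: 0.0
```

Call:
play_rows(motion=[[[0, 0, 0.2, 0, 0, 0], [0, 0, 0.4, 0, 0, 0], [0, 0, 0.6, 0, 0, 0], [0, 0, 0.6, 0, 0, 0]]])

```text
time: 10.15
tool_pos: [567.4, -211.8, 62.0]
tcp_rot: [-180.0, -0.0, 65.4]
ft_force: [-0.2, 1.0, 1.0]
finger_gap: 0.1
grip_force: 0.0
```

Call:
play_rows(motion=[[[0, 0, 0.1, 0, 0, 0], [0, 0, 0.2, 0, 0, 0], [0, 0, 0.3, 0, 0, 0], [0, 0, 0.4, 0, 0, 0], [0, 0, 0.4, 0, 0, 0]]])

```text
time: 10.65
tool_pos: [567.9, -212.1, 58.8]
tcp_rot: [180.0, -0.0, 65.4]
ft_force: [-0.8, -0.0, 1.5]
finger_gap: -0.4
grip_force: 0.9
```

Call:
play_rows(motion=[[[0, 0, 0.1, 0, 0, 0], [0, 0, 0.2, 0, 0, 0], [0, 0, 0.3, 0, 0, 0], [0, 0, 0.4, 0, 0, 0], [0, 0, 0.4, 0, 0, 0]]])

```text
time: 11.15
tool_pos: [568.3, -212.2, 56.2]
tcp_rot: [179.9, 0.0, 65.4]
ft_force: [-3.2, 1.5, 11.0]
finger_gap: 0.1
grip_force: 5.6
```

Call:
play_rows(motion=[[[0, 0, 0.1, 0, 0, 0], [0, 0, 0.2, 0, 0, 0], [0, 0, 0.3, 0, 0, 0], [0, 0, 0.4, 0, 0, 0], [0, 0, 0.4, 0, 0, 0]]])

```text
time: 11.65
tool_pos: [569.4, -212.3, 52.7]
tcp_rot: [179.8, -0.0, 65.4]
ft_force: [1.0, 3.6, 10.7]
finger_gap: -0.2
grip_force: 5.5
```

```bash
python3 chk.py
```

```text
11.65 [ 1.   3.6 10.7] -0.18361315925786773
[ 569.4156137  -212.29610079   52.68300827] [ 1.79788455e+02 -3.42114559e-02  6.54023111e+01] cap world [ 573.9931623  -113.91122867   99.        ] tool [ 91.38974762 -36.61891656 -46.39794949]
```

Call:
play_rows(motion=[[[0, 0, 0.1, 0, 0, 0], [0, 0, 0.2, 0, 0, 0], [0, 0, 0.3, 0, 0, 0], [0, 0, 0.4, 0, 0, 0], [0, 0, 0.4, 0, 0, 0]]])

```text
time: 12.25
tool_pos: [567.0, -211.7, 45.7]
tcp_rot: [-179.9, 0.0, 65.4]
ft_force: [0.3, 0.1, -0.7]
finger_gap: 0.1
grip_force: 0.0
```

Call:
play_rows(motion=[[[0, 0, 0.1, 0, 0, 0], [0, 0, 0.2, 0, 0, 0], [0, 0, 0.3, 0, 0, 0], [0, 0, 0.4, 0, 0, 0], [0, 0, 0.4, 0, 0, 0]]])

```text
time: 12.75
tool_pos: [567.7, -212.0, 44.5]
tcp_rot: [180.0, 0.0, 65.4]
ft_force: [-8.2, 3.5, 16.4]
finger_gap: -0.3
grip_force: 8.1
```

Call:
play_rows(motion=[[[0, 0, 0.1, 0, 0, 0], [0, 0, 0.2, 0, 0, 0], [0, 0, 0.3, 0, 0, 0], [0, 0, 0.3, 0, 0, 0]]])

```text
time: 13.15
tool_pos: [567.8, -212.1, 44.4]
tcp_rot: [180.0, 0.0, 65.4]
ft_force: [-18.7, 8.7, 37.3]
finger_gap: 0.3
grip_force: 18.7
```

The wheel gave way (0 N at 45.7), and after that it stands firm at 44.4 with 37 N. It has snapped home, so I retreat.

Call:
play_rows(motion=[[[0, 0, -1, 0, 0, 0], [0, 0, -4, 0, 0, 0], [0, 0, -8, 0, 0, 0], [0, 0, -12, 0, 0, 0], [0, 0, -15, 0, 0, 0]]])

```text
time: 13.65
tool_pos: [568.3, -212.3, 192.5]
tcp_rot: [179.9, 0.0, 65.4]
ft_force: [0.5, 0.3, -0.2]
finger_gap: 0.1
grip_force: 0.0
```

Call:
play_rows(motion=[[[-5, 0, 0, 0, 0, 0], [-8, 0, 0, 0, 0, 0], [-8, 0, 0, 0, 0, 0], [-8, 0, 0, 0, 0, 0]]])

```text
time: 14.05
tool_pos: [534.0, -285.0, 189.2]
tcp_rot: [-180.0, -0.0, 65.3]
ft_force: [-0.4, 0.1, -0.6]
finger_gap: 0.0
grip_force: 0.0
```

```bash
python3 chk.py; python3 - <<'E'
from h import *
a=dict(np.load("scene0.npz")); b=cv2.imread("pics/last.png")[:,280:]
# vertical extent of crank top in scene: find dark column pixels
q=dict(np.load("scene0.npz"))
def crank(z,ang): return np.array([566.2+50*np.cos(np.radians(ang)),-213+50*np.sin(np.radians(ang)),z])
for z in(120,112,96): print(z,proj(q,crank(z,-111)),"cap",proj(q,[566.2,-213,z-12]))
# cap dark ellipse rows at column ~267
print(b[195:225,267-140].max(1).tolist()); 
d=(b.max(2)<40)[185:235,262-140:300-140]; n,l,st,ce=cv2.connectedComponentsWithStats(d.astype(np.uint8))
for i in range(1,n):
    if st[i,4]>25: print(st[i]+[262,185,0,0,0])
E
```

```text
cap? [  79   76   38   39 1202] [277.7 115.3]
dark [272 157  17  23 289] [279.9 167.6]
dark [355 197  25  43 304] [363.8 210.5]
14.05 [-0.4  0.1 -0.6] 0.026010761870205425
[ 534.019798   -285.04943399  189.24232343] [-1.79977845e+02 -2.70387019e-02  6.52995735e+01] cap world [ 565.24113488 -211.15483331   99.        ] tool [80.13760339 -2.47896878 90.28111686]
120 [270.98811132 201.37108185] cap [266.59990532 197.31927044]
112 [270.93573253 204.64923607] cap [266.56220682 200.47384672]
96 [270.83190471 211.14735583] cap [266.48745155 206.72929941]
[136, 135, 137, 137, 119, 95, 99, 116, 116, 99, 95, 93, 94, 93, 91, 75, 50, 41, 53, 52, 48, 41, 38, 38, 39, 39, 38, 42, 54, 65]
[267 211   6  22  96]
```

The crank top sits at row 211 in the scene, as predicted for z=96 (fully home), and nothing is touched.

```bash
python3 -c "
from bench import job; print(job.hand_in())"
```

```text
the job is handed in; nothing more can be done
None
```

The wheel dropped onto its studs after a gentle clockwise turn, snapped home when the cap was pressed (peak reading about 37 N down), and was released; the job is handed in at about 14 s, with the verdict not shown.

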